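# Unlatch the plate case with its pop-out T-handle

## Task

Unlatch the insulated well-plate case on the lab bench: press the blue release button on its lid just until the red T-handle pops up, without ramming the button against its stop, then turn the raised handle clockwise (seen from above) until the latch frees and the lid springs ajar by itself. Let go, leaving the handle up and turned and the lid ajar, and leave the two bottles and the well plate undisturbed.

Things in the scene. Friction and masses are not known exactly. Their poses are not given: they have to be found in the camera images.
- button_top (a point): Centre of the top of the blue release button, 22 mm across, 16 mm proud of the dark grey latch housing: a block 64 mm (x) by 190 mm (y), 14 mm high, on the lid (lid top 130 mm above the bench, housing top 144 mm). z is up while the lid is shut; x runs from the case's front (towards the robot) to its hinged back, y along the locked handle bar, from the bar to the button.
- handle_bar (a point): Centre (also in height) of the red T-handle bar, 90 mm long (its y), 16 mm wide (x), 14 mm high, on a central steel stem, the axis of turning. Locked, it lies in a slot of the housing, top 4 mm proud, and can be neither lifted nor turned; the button is 110 mm from it along +y. Popped up, it is 14 mm clear of the housing, so that fingers can straddle it. The point moves with the bar.
- t_handle (a joint): Rise of the T-handle (m): 0 locked down, 0.024 popped up. A spring of 4 to 8 N keeps it up; pushed down it would lock again.
- spindle (a joint): Turn of the T-handle (rad), growing clockwise seen from above: 0 locked, hard stop at 1.40. It turns against about 0.2 N m of friction and stays where it is left. The latch tongue comes free of its strike at about 1.1; turn to 1.2 or more to be sure.
- button (a joint): Depth of the button (m), 0 free; springs back. It slides down against 2 to 4 N, meets the trip lever (5 to 8 N, easing again), some 4 mm on the handle springs up, 2 mm on is a hard stop. The release depth differs from case to case, 5 to 12 mm, and cannot be seen beforehand: feel for it and watch the handle. Over 20 N on the button spoils the latch.
- lid (a joint): Opening angle of the lid (rad) about its hinge at the back of the case: 0 shut, 0.09 fully sprung ajar (front edge up by 23 mm). Once the latch is free its struts lift it slowly with about 8 N at the handle, if nothing holds it down.
- lid_front (a point): Middle of the upper front edge of the light grey lid. The grey case is 260 mm deep (x), 320 mm wide (y) and, with its 30 mm thick lid, 130 mm high; it is fixed to the bench, its front roughly towards the robot. The handle's stem stands 67 mm behind this edge.
- buffer_bottle: Bystander: loose square white bottle with a yellowish cap, 64 x 64 mm, 130 mm high, standing beside the case on the button side. Origin at the centre of its underside, z up.
- dark_bottle: Bystander: loose round brown bottle with a blue cap, 44 mm across, 85 mm high, beside the case on the button side. Origin at the centre of its underside, z up.
- well_plate: Bystander: loose pale 24-well plate, 86 x 128 x 16 mm, lying beside the case on the other side. Origin at the centre of its underside, z up.

How it is judged (in metres and radians):
On the way, in this order (a step that is already met when the one before it is completed fails the run):
1. the button has been pressed and the T-handle has popped up, not yet turned (value of joint t_handle above 0.02 m and value of joint spindle below 0.3 rad), for 0.1 s.
2. the raised handle has been turned clockwise past the latch (value of joint spindle above 1 rad and value of joint t_handle above 0.01 m), for 0.1 s.
At the end, for the whole second after the job is handed in: The lid stands ajar by itself by at least 0.06 rad and at rest, the T-handle is up by at least 18 mm and turned at least 1.0 rad clockwise from locked, the button is free (less than 3 mm down), both bottles stand upright and the plate lies flat (within 0.15 rad) (value of joint lid above 0.06 rad and value of joint spindle above 1 rad and value of joint t_handle above 0.018 m and value of joint button below 0.003 m and velocity of joint lid below 0.05 rad/s and velocity of joint spindle below 0.1 rad/s and angle between each of buffer_bottle, dark_bottle, well_plate's own z axis and vertical below 0.15 rad); the robot touches nothing.
It fails at once if the button is pressed with more than 20 N (contact force between button and anything else above 20 N).
It fails at once if the buffer bottle is moved by more than 2 cm (distance of buffer_bottle from where it was at the start of the episode above 0.02 m).
It fails at once if the dark bottle is moved by more than 2 cm (distance of dark_bottle from where it was at the start of the episode above 0.02 m).
It fails at once if the well plate is moved by more than 2 cm (distance of well_plate from where it was at the start of the episode above 0.02 m).
It also fails if it takes over 58 s, if anything falls off the work surface, if the arm or the gripper's body presses on something with over 40 N, if the wrist force passes 120 N, or if a joint passes its speed limit or range.

## Robot

A 6-joint arm with a two-finger parallel gripper is mounted at the origin on the work surface. World frame = base frame: x ahead of the robot, y to its left, z up, the work surface at z = 0. Lengths are in mm, angles in rad, forces in N, time in s.
With the tool pointing down it reaches from about 275 to 750 mm from the base axis. Payload 10.2 kg.
Tool frame: the origin (TCP) lies on the centre line of the jaws, within the pads' length; the fingertips stand 8 mm ahead of it and the grasp point (between the pads) lies 11 mm behind it; x points along the fingers, y is the direction in which the jaws open and shut, and the axes are right-handed (so a half turn about x gives the same grasp; the last joint's range is limited). The gripper opens to 85 mm and grips with 20 to 120 N. Pads are 22 mm wide; open, the fingers measure 114 mm over their backs; the gripper's body (76 mm by 85 mm) begins 54 mm behind the grasp point. The pads swing forward as they close: fully open they stand 13 mm farther back than shut.
Start: joints at [1.066, 0.313, 1.498, -0, 1.331, -0.223], TCP at [146.007, 504.295, 239.294] pointing down, gripper open.
Joint ranges: [-2.94, 2.94], [-0.97, 2.17], [0.19, 2.56], [-1.23, 4.37], [0.02, 3.11], [-2.88, 2.88]. Speed limits (rad/s): [2.39, 2.39, 3.01, 3.14, 3.14, 3.14].

## Interface

Orientations are given as a unit quaternion [w, x, y, z].
In Python, from rig import ctrl, vision, workorder gives the robot as it stands. The module is installed in compiled form; this text tells all that it offers.
- The arm moves only by the shell command python3 -m jog 'ROWS' [OPENING] [FORCE]. ROWS is JSON, a list that holds one entry, the list of rows, each a list of 6 numbers: the shift along the tool's x, y, z in m, then the turn, a rotation vector about the tool's x, y, z in rad. A call has 1 to 12 rows; each row shifts and turns the commanded pose from where the row before left it, along the tool's axes as they then stand; what a row does not reach is not made up. A row lasts 1/8 s, in which the tool goes at most 62.5 mm and 10.7 degrees, less where a joint would pass 70% of its speed; a pose out of reach is approached as far as the arm can. A call is refused whole if a number of a shift passes 0.0625 or a number of a turn 0.188, either way. A call with a gripper value outside its range is refused whole. OPENING is the closure in counts, from 0 (fully open) to 255 (shut), set as the call begins (- or left out, the last holds). The fingers move at their own pace and stop on an object; FORCE is the grip in N (left out, the last holds). Time passes only in rows, so rows that do not move let the fingers close. It gives the time, the measured TCP pose, the force and the opening at its end, in the units of the state.
- ctrl.sense(): the state, without advancing time (a new reading comes with each control period).
- vision.capture(name): name is "scene" or "top"; returns a dict with "image" (480x640x3 uint8, red, green, blue), "mtx" (3x3 intrinsics, pixels), "R" (3x3) and "t" (3): a world point X has camera coordinates R X + t. Camera axes: x right, y down, z forward; pixel columns grow to the right and rows downward; lengths in mm; the calibration is good to about 2 mm. A picture is of the moment at which its call begins. There is no depth.
- workorder.finish_job(): hands the job in, once; it reports no verdict.
The state is a dict: "time_s": time; "joints": joint angles; "dq": joint speeds; "tau": joint torques, N m; "eef_pos": TCP position; "ee_rot": TCP orientation; "force": force on the tool from outside, world axes, zero at the start; "wrist_torque": the same for the moment, N m; "grip_width": opening from 0.0 (shut) to 1.0 (fully open).
Only numpy, scipy, OpenCV 4.12 (cv2) and the standard library are available. Lean on these libraries where they do the work, as an engineer would, in place of code of your own. Each camera call takes 0.05 s, during which the arm holds its last target.

## Working session

There is one attempt and no reset: what is moved stays moved. The work goes in short steps, Python scripts to look and compute and a shell command to move; the robot and the scene stay as the last step left them, time stands still between calls to the robot, and variables do not carry over. Pictures are saved under pics/ and viewed, and the job is handed in when it is done.

```bash
mkdir -p pics; cat > h.py <<'E'
import numpy as np, cv2
from rig import ctrl, vision, workorder
def cap(name,fn):
    c=vision.capture(name); cv2.imwrite('pics/'+fn,c['image'][:,:,::-1]); return c
def ray(c,uv,z):
    K,R,t=map(np.array,(c['mtx'],c['R'],c['t'])); t=t.reshape(3)
    d=R.T@np.linalg.inv(K)@np.array([uv[0],uv[1],1.]); o=-R.T@t
    return o+d*(z-o[2])/d[2]
def proj(c,X):
    p=np.array(c['mtx'])@(np.array(c['R'])@np.array(X)+np.array(c['t']).reshape(3)); return p[:2]/p[2]
E
python3 - <<'E'
from h import *
print(ctrl.sense())
for n in('scene','top'):
    c=cap(n,n+'0.png'); R=np.array(c['R']);print(n,-R.T@np.array(c['t']).reshape(3),R[2]); print(c['mtx'])
E
```

```text
{'time_s': 0.0, 'joints': array([ 1.06559018e+00,  3.13460333e-01,  1.49842437e+00, -1.73644081e-05,
        1.33098136e+00, -2.23416802e-01]), 'dq': array([ 0.0006985 ,  0.00064928, -0.00082948, -0.00146148, -0.00022138,
       -0.00183039]), 'tau': array([ 9.18725673e-04, -4.12258351e+01, -2.59748805e+01, -1.27433864e-04,
        4.08990250e-03, -1.52666377e-05]), 'eef_pos': array([145.89534213, 504.07289211, 238.73456155]), 'ee_rot': array([ 0.69994511,  0.09887402,  0.70025479, -0.09971961]), 'force': array([-0.7951407 ,  0.12185757, -1.0340949 ]), 'wrist_torque': array([ 0.00312819, -0.04102822, -0.03815859]), 'grip_width': 1.002531936532358}
scene [1265.01193825  202.19961684  731.92474045] [-0.72373048 -0.20265023 -0.65965679]
[[465.60891449   0.         324.36200842]
 [  0.         465.60891449 240.25366961]
 [  0.           0.           1.        ]]
top [505.76593757  31.74748378 994.55376041] [ 0.09734707  0.00847139 -0.99521444]
[[505.70277822   0.         314.89537081]
 [  0.         505.70277822 235.77426503]
 [  0.           0.           1.        ]]
```

View pics/scene0.png

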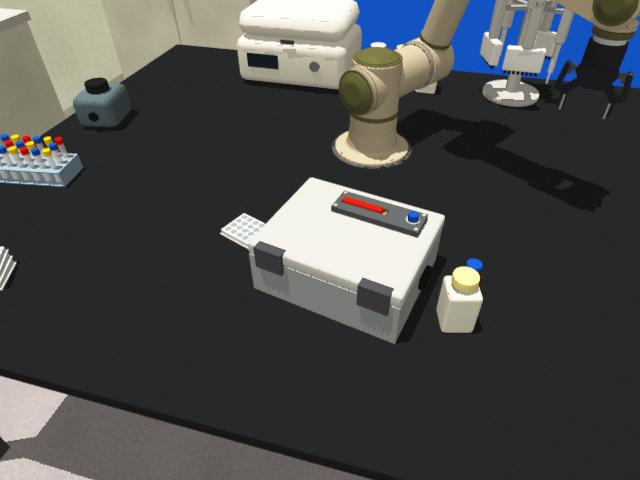

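View pics/top0.png

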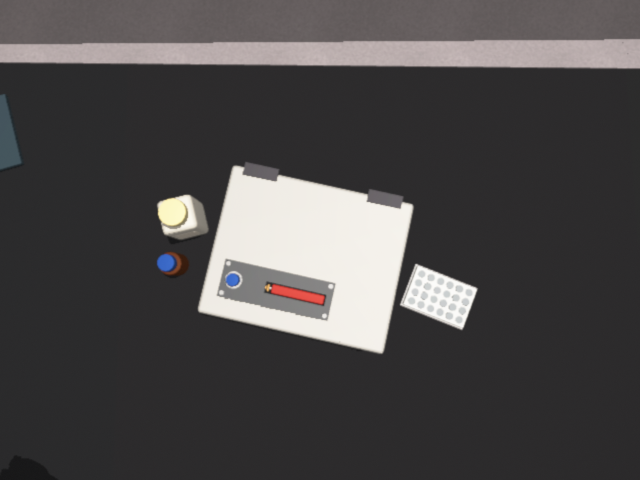

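The top view shows the case around (305,258), the button near (234,280), the red bar near (298,294), the bottles at left (180,215) and (170,264), and the plate at right (440,297). Next I measure these points.

```bash
cat >> h.py <<'E'
def blob(im,kind,box):
    hsv=cv2.cvtColor(im,cv2.COLOR_RGB2HSV); H,S,V=cv2.split(hsv)
    m=((H<8)|(H>172)) if kind=='red' else ((H>95)&(H<130))
    m=(m&(S>150)&(V>90)).astype(np.uint8)
    k=np.zeros_like(m); x0,y0,x1,y1=box; k[y0:y1,x0:x1]=m[y0:y1,x0:x1]
    n,l,st,ce=cv2.connectedComponentsWithStats(k)
    i=1+np.argmax(st[1:,4]); cs,_=cv2.findContours((l==i).astype(np.uint8),cv2.RETR_EXTERNAL,cv2.CHAIN_APPROX_NONE)
    return ce[i],st[i,4],cs[0][:,0,:].astype(float)
E
python3 - <<'E'
from h import *
t=vision.capture('top'); s=vision.capture('scene')
def fit(c,kind,box,z):
    ce,a,cn=blob(c['image'],kind,box)
    P=np.array([ray(c,p,z)[:2] for p in cn],np.float32)
    return ce,a,ray(c,ce,z),cv2.minAreaRect(P)
for c,b1,b2 in((t,(210,260,260,300),(255,275,340,315)),(s,(395,200,430,230),(325,185,395,225))):
    print('button',fit(c,'blue',b1,160)); print('bar',fit(c,'red',b2,148))
g=t['image'].astype(int); m=((g.min(2)>150)).astype(np.uint8)
n,l,st,ce=cv2.connectedComponentsWithStats(m)
for i in range(1,n):
    if st[i,4]>300: 
        cs,_=cv2.findContours((l==i).astype(np.uint8),0,1); P=np.array([ray(t,p[0],130)[:2] for p in cs[0]],np.float32)
        print(st[i],cv2.minAreaRect(P))
        if st[i,4]>10000: print(cv2.boxPoints(cv2.minAreaRect(P)))
for n,uv,z in(('white cap',(173,213),130),('dark cap',(167,263),85),('plate',(439,297),16)): print(n,ray(t,uv,z))
E
```

```text
button (array([232.28971963, 279.45794393]), np.int32(107), array([513.35609615, 173.82829701, 160.        ]), ((513.7014770507812, 173.90719604492188), (17.57914161682129, 18.48081398010254), 46.07439041137695))
bar (array([297.50766284, 293.96360153]), np.int32(522), array([490.92565503,  66.53051182, 148.        ]), ((490.9661865234375, 66.61624145507812), (89.41681671142578, 16.01166343688965), 78.18405151367188))
button (array([412.82857143, 216.05714286]), np.int32(105), array([522.76180045, 176.25948196, 160.        ]), ((522.42236328125, 176.5024871826172), (33.51561737060547, 19.62196922302246), 6.7253241539001465))
bar (array([362.86891386, 204.55430712]), np.int32(267), array([495.14943228,  70.52662617, 148.        ]), ((494.8224792480469, 69.74137115478516), (92.7469253540039, 20.819658279418945), 78.19200134277344))
[    0    39   640    29 14604] ((917.3759155273438, 37.892333984375), (51.719154357910156, 1140.250732421875), 0.6120566129684448)
[[ 885.4276   607.7089 ]
 [ 897.60803 -532.47675]
 [ 949.3242  -531.92426]
 [ 937.1438   608.2614 ]]
[  198   166   215   187 23743] ((553.5094604492188, 53.60624694824219), (320.8838195800781, 258.95703125), 78.15955352783203)
[[ 393.8653   -76.8546 ]
 [ 647.31244 -129.98921]
 [ 713.1536   184.0671 ]
 [ 459.70648  237.2017 ]]
[ 158  195   39   39 1051] ((624.5623779296875, 278.31304931640625), (59.6049690246582, 61.060325622558594), 14.995556831359863)
[ 400  264   77   65 2954] ((490.41046142578125, -171.85787963867188), (112.49967956542969, 74.63548278808594), 68.9969253540039)
white cap [626.66026796 284.96936202 130.        ]
dark cap [541.94608634 305.22798688  85.        ]
plate [ 486.6250013  -199.60529608   16.        ]
```

```bash
cat >> h.py <<'E'
from scipy.spatial.transform import Rotation as Ro
def tool():
    s=ctrl.sense(); q=s['ee_rot']; return s,Ro.from_quat([q[1],q[2],q[3],q[0]]).as_matrix()
CX=np.array([.979,-.205,0]);CY=np.array([.205,.979,0])
def go(target, jaw=None):
    """shift in tool axes (after/before turn) and yaw needed to put tool y along jaw"""
    s,M=tool(); d=np.array(target)-s['eef_pos']
    print('t',s['time_s'],'pos',s['eef_pos'].round(1),'F',s['force'].round(1),'q6',s['joints'][5].round(3),'grip',round(s['grip_width'],3))
    print('shift tool m',(M.T@d/1000).round(4))
    if jaw is not None:
        z=np.cross([0,0,-1.],jaw); T=np.array([[0,0,-1.],jaw,z]).T
        print('rotvec tool',Ro.from_matrix(M.T@T).as_rotvec().round(3), 'other', Ro.from_matrix(M.T@(T@np.diag([1,-1,-1]))).as_rotvec().round(3))
E
python3 - <<'E'
from h import *
s,M=tool(); print(M.round(3))
go([513.6,174.2,200],CX)
E
```

```text
[[-0.     0.278  0.961]
 [-0.001  0.961 -0.278]
 [-1.    -0.001 -0.   ]]
t 0.2 pos [145.9 504.2 239. ] F [ 0.4 -0.5  0.8] q6 -0.223 grip 1.001
shift tool m [ 0.039  -0.2147  0.4449]
rotvec tool [1.495e+00 0.000e+00 1.000e-03] other [-1.646e+00 -1.000e-03  0.000e+00]
```

```bash
python3 -m jog '[[[0,-0.018,0.037,0,0,0],[0,-0.018,0.037,0,0,0],[0,-0.018,0.037,0,0,0],[0,-0.018,0.037,0,0,0],[0,-0.018,0.037,0,0,0],[0,-0.018,0.037,0,0,0],[0,-0.018,0.037,0,0,0],[0,-0.018,0.037,0,0,0],[0,-0.018,0.037,0,0,0],[0,-0.018,0.037,0,0,0],[0,-0.018,0.037,0,0,0],[0,-0.017,0.037,0,0,0]]]' 255 30
python3 - <<'E'
from h import *
go([513.6,174.2,200],CX)
E
```

```text
time_s: 1.7
eef_pos: [513.6, 173.2, 239.2]
ee_rot: [0.7, 0.099, 0.7, -0.099]
force: [-0.1, 0.1, -0.9]
grip_width: -0.004
t 1.7 pos [513.6 173.2 239.2] F [-0.1  0.1 -0.9] q6 -1.18 grip -0.004
shift tool m [ 0.0392  0.0009 -0.0002]
rotvec tool [ 1.495 -0.     0.   ] other [-1.646 -0.    -0.   ]
```

```bash
python3 -m jog '[[[0,0,0,0.18,0,0],[0,0,0,0.18,0,0],[0,0,0,0.18,0,0],[0,0,0,0.18,0,0],[0,0,0,0.18,0,0],[0,0,0,0.18,0,0],[0,0,0,0.18,0,0],[0,0,0,0.18,0,0],[0,0,0,0.05,0,0],[0,0,0,0,0,0]]]'
python3 - <<'E'
from h import *
go([513.6,174.2,180],CX)
print(ctrl.sense()['joints'])
cap('scene','s1.png'); go([513.6,174.2,180],CX)
E
```

```text
time_s: 2.95
eef_pos: [512.6, 174.3, 239.1]
ee_rot: [-0.447, -0.547, -0.448, 0.548]
force: [0.0, -0.6, -0.2]
grip_width: 0.001
t 2.95 pos [512.6 174.3 239.1] F [ 0.  -0.6 -0.2] q6 0.312 grip 0.001
shift tool m [ 0.0591  0.001  -0.0001]
rotvec tool [0.006 0.    0.   ] other [-3.136e+00 -1.000e-03  0.000e+00]
[ 1.11319169e-01  3.49541337e-01  1.44764692e+00 -5.55491982e-06
  1.34475799e+00  3.11709834e-01]
t 3.0 pos [512.7 174.3 239.1] F [ 0.5 -0.4 -0.5] q6 0.311 grip 0.004
shift tool m [ 0.0591  0.001  -0.0001]
rotvec tool [0.007 0.    0.   ] other [-3.135 -0.     0.   ]
```

```bash
python3 -m jog '[[[0.015,0.001,0,0,0,0],[0.018,0,0,0,0,0],[0.017,0,0,0,0,0],[0.013,0,0,0,0,0],[0,0,0,0,0,0],[0,0,0,0,0,0]]]'
python3 - <<'E'
from h import *
cap('scene','s2.png');cap('top','t2.png'); go([513.6,174.2,168],CX)
E
```

```text
time_s: 3.75
eef_pos: [513.9, 174.1, 176.7]
ee_rot: [0.448, 0.548, 0.447, -0.547]
force: [0.1, -0.1, -0.5]
grip_width: -0.001
t 3.85 pos [514.  174.2 176.9] F [-0.2 -0.2 -0.1] q6 0.312 grip 0.0
shift tool m [ 0.0089 -0.0004  0.    ]
rotvec tool [ 0.006 -0.    -0.001] other [-3.136e+00  2.000e-03 -1.000e-03]
```

View pics/s2.png

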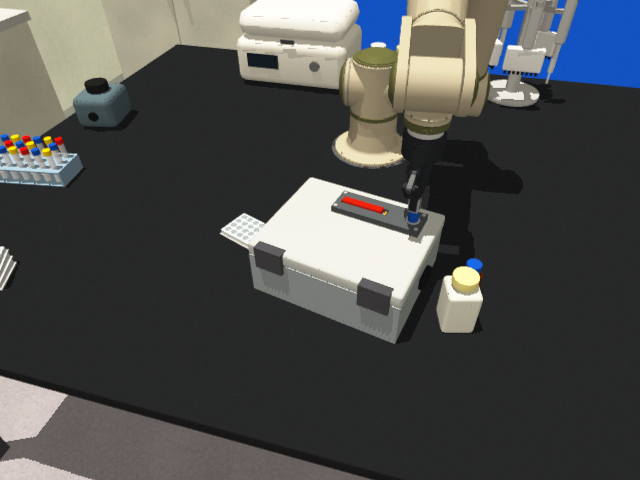

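View pics/t2.png

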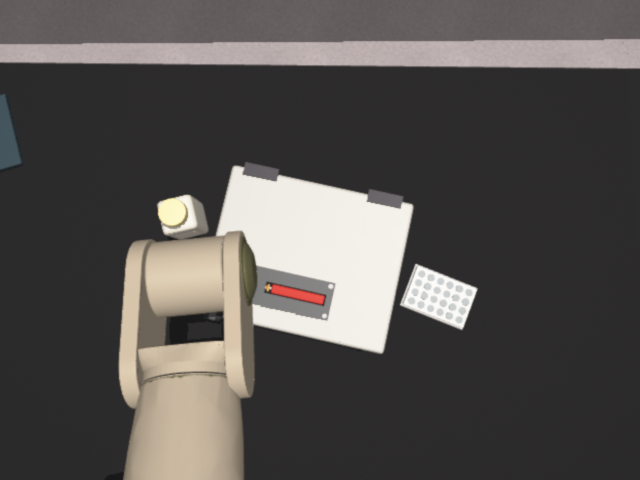

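In the scene view the shut fingertips are right above the button at (413,212), and the bar at (363,204) stays visible in both views. I go down in small steps and read the force after each.

```bash
python3 -m jog '[[[0.003,0,0,0,0,0],[0.003,0,0,0,0,0],[0,0,0,0,0,0]]]'; python3 -m jog '[[[0.001,0,0,0,0,0],[0,0,0,0,0,0]]]'; python3 -m jog '[[[0.001,0,0,0,0,0],[0,0,0,0,0,0]]]';python3 -m jog '[[[0.001,0,0,0,0,0],[0,0,0,0,0,0]]]'
```

```text
time_s: 4.22
eef_pos: [513.6, 174.1, 170.0]
ee_rot: [-0.447, -0.548, -0.447, 0.548]
force: [0.1, 0.4, 0.1]
grip_width: 0.0
time_s: 4.47
eef_pos: [513.7, 174.1, 169.3]
ee_rot: [-0.447, -0.548, -0.447, 0.548]
force: [-0.3, 0.8, -1.3]
grip_width: 0.003
time_s: 4.72
eef_pos: [513.7, 174.1, 168.4]
ee_rot: [0.447, 0.548, 0.447, -0.548]
force: [-1.0, 0.3, 1.4]
grip_width: -0.005
time_s: 4.97
eef_pos: [513.8, 174.1, 167.3]
ee_rot: [0.447, 0.548, 0.447, -0.548]
force: [-0.6, 0.4, 1.6]
grip_width: 0.002
```

```bash
for i in 1; do python3 -m jog '[[[0.001,0,0,0,0,0],[0,0,0,0,0,0]]]'; python3 -m jog '[[[0.001,0,0,0,0,0],[0,0,0,0,0,0]]]';python3 -m jog '[[[0.001,0,0,0,0,0],[0,0,0,0,0,0]]]'; done | grep -v -e rot -e width
python3 - <<'E'
from h import *
c=cap('scene','s3.png'); ce,a,_=blob(c['image'],'red',(325,175,395,225)); print(ce,a)
E
```

```text
time_s: 5.22
eef_pos: [513.7, 174.1, 166.3]
force: [-1.2, -0.4, 0.7]
time_s: 5.48
eef_pos: [513.7, 174.1, 165.3]
force: [0.1, -0.5, 1.6]
time_s: 5.72
eef_pos: [513.7, 174.1, 164.5]
force: [-0.4, -0.6, 5.0]
[362.85820896 204.56343284] 268
```

```bash
cat > chk.py <<'E'
from h import *
c=vision.capture('scene'); ce,a,_=blob(c['image'],'red',(325,165,395,225)); s=ctrl.sense(); print('bar',ce.round(1),a,'F',s['force'].round(1),'z',s['eef_pos'][2].round(1),'t',s['time_s'])
E
python3 chk.py
python3 -m jog '[[[0.001,0,0,0,0,0],[0,0,0,0,0,0]]]' | grep force; python3 chk.py
```

```text
bar [362.9 204.6] 269 F [-0.9 -0.9  5.3] z 164.5 t 5.825
force: [-1.1, -0.8, 5.6]
bar [362.9 204.6] 268 F [-0.6 -0.1  4.5] z 163.5 t 6.125
```

```bash
python3 -m jog '[[[0.001,0,0,0,0,0],[0,0,0,0,0,0]]]' | grep force; python3 chk.py
```

```text
force: [-1.4, 0.4, 6.2]
bar [362.8 204.5] 271 F [-0.5  0.1  5.6] z 162.5 t 6.425
```

```bash
python3 -m jog '[[[0.001,0,0,0,0,0],[0,0,0,0,0,0]]]' | grep force; python3 chk.py
```

```text
force: [-0.6, -0.4, 6.4]
bar [362.7 204.4] 276 F [ 0.1 -0.9  4.8] z 161.5 t 6.725
```

```bash
python3 -m jog '[[[0.0005,0,0,0,0,0],[0,0,0,0,0,0]]]' | grep force; python3 chk.py
```

```text
force: [-0.6, 0.1, 5.0]
bar [362.8 204.4] 280 F [-1.4 -1.2  4.9] z 161.0 t 7.025
```

```bash
python3 -m jog '[[[0.0005,0,0,0,0,0],[0,0,0,0,0,0]]]' | grep force; python3 chk.py
```

```text
force: [-0.6, 0.5, 4.0]
bar [362.5 204.1] 296 F [-0.   0.4  3.1] z 160.3 t 7.325
```

```bash
python3 -m jog '[[[0.0005,0,0,0,0,0],[0,0,0,0,0,0]]]' | grep force; python3 chk.py
```

```text
force: [-0.9, -0.3, 6.5]
bar [363.1 197. ] 369 F [-2.1  0.5  6.7] z 160.1 t 7.625
```

```bash
python3 - <<'E'
from h import *
c=vision.capture('scene'); im=c['image'][150:270,300:460,::-1]; cv2.imwrite('pics/s4.png',cv2.resize(im,(800,600)))
E
```

```text
(no output)
```

View pics/s4.png

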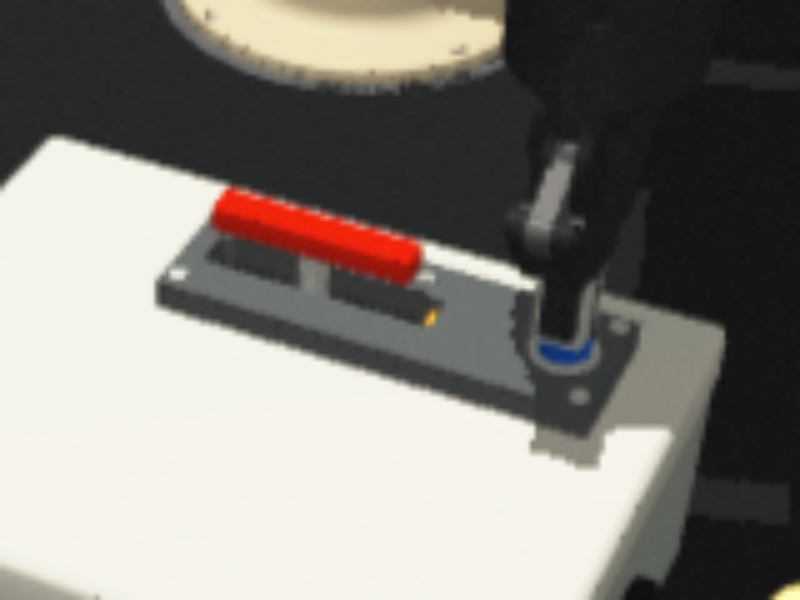

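The close-up shows the red bar risen clear of its slot on its stem, with the button pressed at about (565,350) in the crop. I back off upwards and move over the bar.

```bash
python3 -m jog '[[[-0.01,0,0,0,0,0],[-0.02,0,0,0,0,0],[-0.025,0,0,0,0,0],[0,0,0,0,0,0],[0,0,0,0,0,0]]]' 0
python3 - <<'E'
from h import *
t=cap('top','t5.png')
g=vision.capture('scene'); ce,a,cn=blob(g['image'],'red',(325,165,395,225)); P=np.array([ray(g,p,165)[:2] for p in cn],np.float32); print('scene',ray(g,ce,165),a,cv2.minAreaRect(P))
ce,a,cn=blob(t['image'],'red',(245,270,345,320)); P=np.array([ray(t,p,172)[:2] for p in cn],np.float32); print(ce,a,ray(t,ce,172),cv2.minAreaRect(P))
go([491,66.6,215],CX)
E
```

```text
time_s: 8.3
eef_pos: [513.3, 174.0, 213.8]
ee_rot: [-0.447, -0.547, -0.448, 0.548]
force: [-0.7, -0.3, 0.1]
grip_width: 0.995
scene [491.85607003  69.37198857 165.        ] 363 ((491.74530029296875, 67.93067169189453), (92.2584457397461, 29.524837493896484), 78.03378295898438)
[296.91803279 294.11657559] 549 [491.08737092  66.49348997 172.        ] ((491.1353454589844, 66.88573455810547), (89.60753631591797, 16.01947593688965), 78.07442474365234)
t 8.4 pos [513.3 174.  213.7] F [-0.7 -0.9 -0.1] q6 0.312 grip 0.997
shift tool m [-0.0013 -0.0004  0.1097]
rotvec tool [0.005 0.001 0.002] other [-3.136e+00 -3.000e-03  1.000e-03]
```

View pics/t5.png

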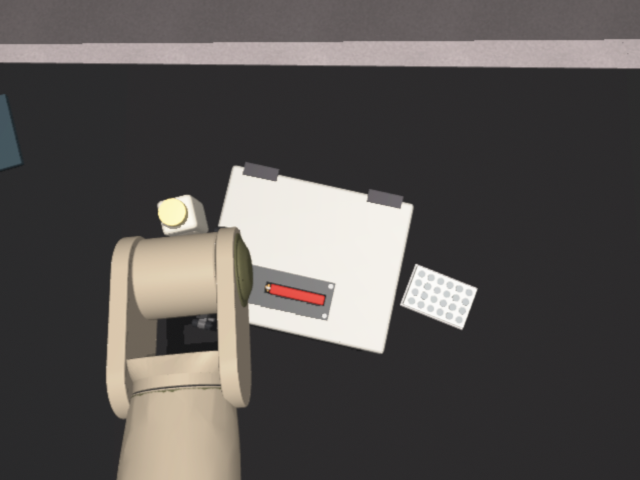

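The bar is still at (297,294) in the top view, centre (491.1, 66.7), now up and unturned. I move over it.

```bash
python3 -m jog '[[[0,0,0.02,0.005,0,0],[0,0,0.035,0,0,0],[0,0,0.035,0,0,0],[0,0,0.02,0,0,0],[0,0,0,0,0,0],[0,0,0,0,0,0]]]'
python3 - <<'E'
from h import *
c=vision.capture('scene'); im=c['image'][110:270,260:473,::-1]; cv2.imwrite('pics/s5.png',cv2.resize(im,(800,600)))
go([491.1,66.7,159],CX)
E
```

```text
time_s: 9.15
eef_pos: [491.2, 66.5, 214.7]
ee_rot: [-0.446, -0.549, -0.446, 0.549]
force: [0.3, 0.2, 0.4]
grip_width: 0.999
t 9.2 pos [491.2  66.8 214.7] F [ 0.2  1.2 -0. ] q6 0.104 grip 0.995
shift tool m [ 0.0557 -0.0001  0.0001]
rotvec tool [ 0.001 -0.     0.   ] other [-3.141 -0.    -0.   ]
```

View pics/s5.png

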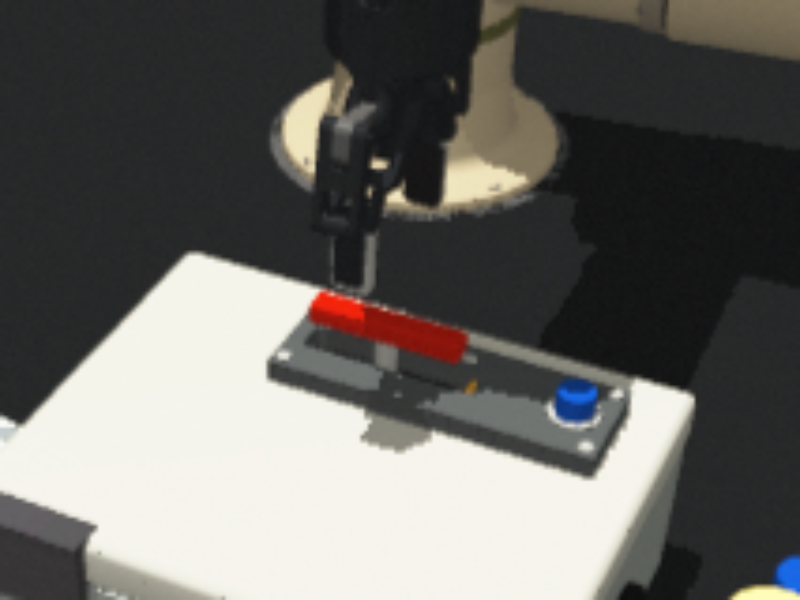

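The gripper straddles the raised bar, and the button is free again at about (577,400) in the crop. Descending to straddle the bar.

```bash
python3 -m jog '[[[0.015,0,0,0,0,0],[0.02,0,0,0,0,0],[0.015,0,0,0,0,0],[0.007,0,0,0,0,0],[0,0,0,0,0,0]]]'
python3 -m jog '[[[0,0,0,0,0,0],[0,0,0,0,0,0],[0,0,0,0,0,0],[0,0,0,0,0,0],[0,0,0,0,0,0]]]' 255 20
python3 - <<'E'
from h import *
c=vision.capture('scene'); im=c['image'][110:270,260:473,::-1]; cv2.imwrite('pics/s6.png',cv2.resize(im,(800,600)))
go([491.1,66.7,157],CX)
E
```

```text
time_s: 9.82
eef_pos: [491.2, 66.5, 157.5]
ee_rot: [-0.446, -0.549, -0.446, 0.549]
force: [0.8, -0.3, -0.1]
grip_width: 1.0
time_s: 10.45
eef_pos: [490.1, 66.7, 157.6]
ee_rot: [-0.445, -0.548, -0.447, 0.55]
force: [-7.2, 0.6, 2.8]
grip_width: 0.183
t 10.5 pos [490.1  66.7 157.6] F [-6.3  1.5  3. ] q6 0.104 grip 0.185
shift tool m [ 0.0006  0.001  -0.0002]
rotvec tool [0.001 0.    0.003] other [-3.141 -0.005  0.   ]
```

View pics/s6.png

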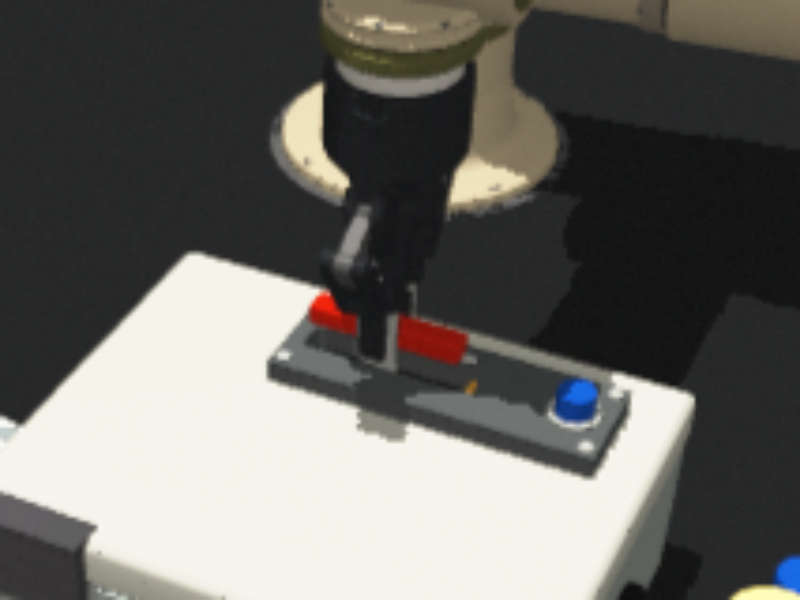

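The bar is gripped at centre (opening about 16 mm, its width). I ease the 1 mm side load and turn 0.95 rad first.

```bash
python3 -m jog '[[[0,-0.001,0,0.05,0,0],[0,0,0,0.1,0,0],[0,0,0,0.1,0,0],[0,0,0,0.1,0,0],[0,0,0,0.1,0,0],[0,0,0,0.1,0,0],[0,0,0,0.1,0,0],[0,0,0,0.1,0,0],[0,0,0,0.1,0,0],[0,0,0,0.1,0,0],[0,0,0,0,0,0]]]'
python3 - <<'E'
from h import *
c=vision.capture('scene'); im=c['image'][110:270,260:473,::-1]; cv2.imwrite('pics/s7.png',cv2.resize(im,(800,600)))
go([490.3,66.7,157],CX); print(ctrl.sense()['wrist_torque'])
E
```

```text
time_s: 11.88
eef_pos: [489.2, 67.3, 157.6]
ee_rot: [-0.145, -0.691, -0.146, 0.693]
force: [-6.3, 3.7, 2.4]
grip_width: 0.18
t 11.925 pos [489.1  67.4 157.6] F [-7.2  4.5  2.2] q6 1.054 grip 0.182
shift tool m [ 0.0006  0.0011 -0.0008]
rotvec tool [-0.95   0.001  0.003] other [ 2.192e+00  4.000e-03 -1.000e-03]
[ 0.50114136  0.91527839 -0.17171697]
```

View pics/s7.png

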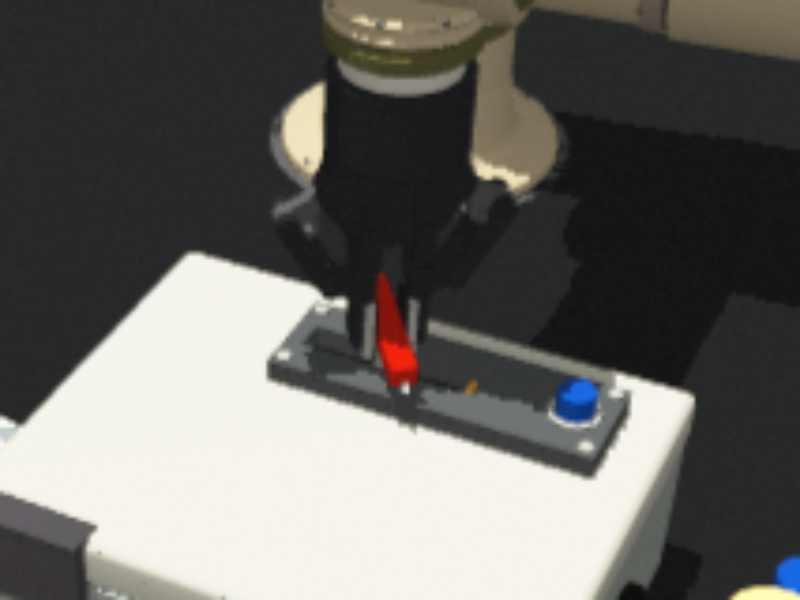

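The bar has followed the jaws (turned about 0.95 rad) and is still up. I turn on to about 1.28 rad and dwell briefly.

```bash
python3 -m jog '[[[0,0,0,0.11,0,0],[0,0,0,0.11,0,0],[0,0,0,0.11,0,0],[-0.001,0,0,0,0,0],[-0.001,0,0,0,0,0]]]'
python3 - <<'E'
from h import *
c=vision.capture('scene'); im=c['image'][110:270,260:473,::-1]; cv2.imwrite('pics/s8.png',cv2.resize(im,(800,600)))
go([490.3,66.7,157],CX)
E
```

```text
time_s: 12.55
eef_pos: [490.8, 67.4, 160.4]
ee_rot: [0.029, 0.707, 0.03, -0.706]
force: [2.5, 4.9, 3.5]
grip_width: 0.177
t 12.6 pos [490.9  67.4 160.6] F [2.7 5.5 3.9] q6 1.384 grip 0.182
shift tool m [0.0036 0.0006 0.0007]
rotvec tool [-1.28  -0.003 -0.   ] other [ 1.862 -0.     0.003]
```

View pics/s8.png

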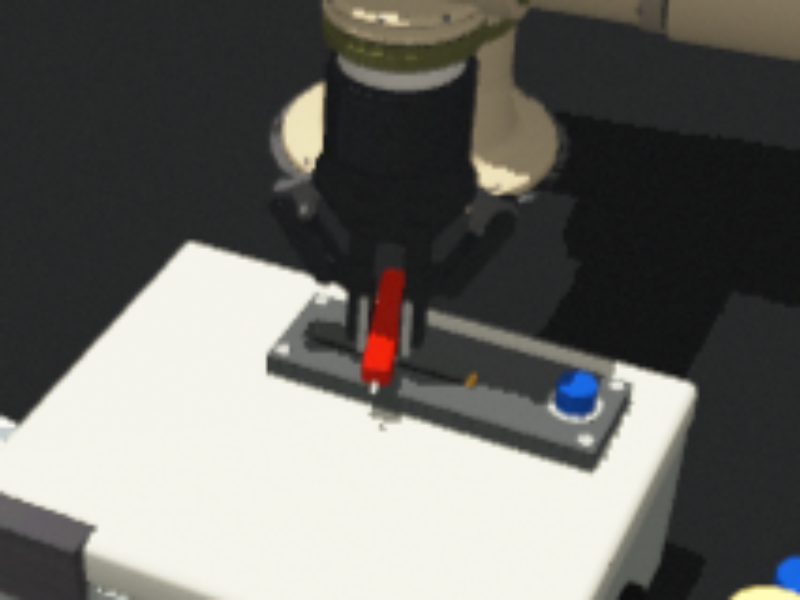

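The lid is already lifting: its rear-left corner in the crop went from about (195,252) to (190,240). The bar is turned about 1.28 rad. I release and rise.

```bash
python3 -m jog '[[[-0.001,0,0,0,0,0],[-0.003,0,0,0,0,0],[-0.007,0,0,0,0,0],[-0.015,0,0,0,0,0],[-0.03,0,0,0,0,0],[-0.03,0,0,0,0,0],[-0.03,0,0,0,0,0],[-0.02,0,0,0,0,0],[0,0,0,0,0,0]]]' 0
python3 - <<'E'
from h import *
cap('scene','s9.png'); cap('top','t9.png');go([490.3,66.7,157],CX)
E
```

```text
time_s: 13.72
eef_pos: [490.7, 66.6, 297.6]
ee_rot: [0.03, 0.708, 0.03, -0.705]
force: [0.3, 0.5, -0.8]
grip_width: 1.003
t 13.825 pos [490.   66.6 295.4] F [ 0.   0.2 -0.2] q6 1.384 grip 0.996
shift tool m [ 0.1384 -0.     -0.0003]
rotvec tool [-1.28  0.    0.  ] other [ 1.862e+00  0.000e+00 -1.000e-03]
```

View pics/s9.png

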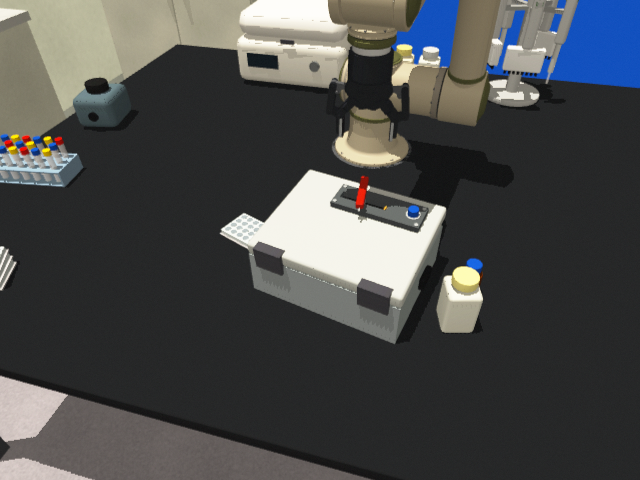

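Gripper is clear; the bar is up and turned at (363,192), button free at (413,211), and the bottles and plate are in place. I wait, then measure the lid.

```bash
python3 -m jog '[[[-0.03,0,0,0,0,0],[0,0,0,0,0,0],[0,0,0,0,0,0],[0,0,0,0,0,0],[0,0,0,0,0,0],[0,0,0,0,0,0],[0,0,0,0,0,0],[0,0,0,0,0,0],[0,0,0,0,0,0],[0,0,0,0,0,0],[0,0,0,0,0,0],[0,0,0,0,0,0]]]'
cat > lid.py <<'E'
from h import *
c=cap('scene','s10_%d.png'%(ctrl.sense()['time_s']*10))
fr=np.array([393.9,-76.9,130]);fl=np.array([459.7,237.2,130]);bu=np.array([513.6,174.2,160]);hinge=np.array([553.5,53.6,0])+CX*130+np.array([0,0,100])
def rot(p,a):
    d=p-hinge; u=d@CX; v=d[2]; return p+CX*(u*np.cos(a)+v*np.sin(a)-u)+np.array([0,0,-u*np.sin(a)+v*np.cos(a)-v])
for a in(0,.045,.06,.09): print(a,*[proj(c,rot(p,a)).round(1) for p in(fr,fl,bu)])
print('button',blob(c['image'],'blue',(395,195,430,230))[0],'bar',blob(c['image'],'red',(330,165,395,225))[0])
# lid corners: bright contour
g=cv2.inRange(c['image'],(170,170,160),(255,255,255)); n,l,st,ce=cv2.connectedComponentsWithStats(g); i=l[240,320]
ys,xs=np.where(l==i); k=ys.argmin(); print('top px',xs[k],ys[k]); k=xs.argmax(); print('right px',xs[k],ys[k])
cv2.imwrite('pics/z%d.png'%(ctrl.sense()['time_s']*10),cv2.resize(c['image'][160:340,220:460,::-1],(800,600)))
print(ctrl.sense()['time_s'])
E
python3 lid.py; python3 -m jog '[[[0,0,0,0,0,0],[0,0,0,0,0,0],[0,0,0,0,0,0],[0,0,0,0,0,0],[0,0,0,0,0,0],[0,0,0,0,0,0],[0,0,0,0,0,0],[0,0,0,0,0,0]]]' >/dev/null; python3 lid.py; ls pics
```

```text
time_s: 15.32
eef_pos: [490.3, 66.6, 325.8]
ee_rot: [-0.03, -0.706, -0.03, 0.706]
force: [-0.1, -0.1, 0.3]
grip_width: 1.002
0 [309.2 175.7] [444.2 213.9] [412.4 213.1]
0.045 [308.8 171.8] [444.9 209.9] [412.4 210.5]
0.06 [308.6 170.5] [445.1 208.5] [412.4 209.6]
0.09 [308.2 168. ] [445.5 206. ] [412.4 207.9]
button [412.9122807  210.56140351] bar [361.51737452 192.13127413]
top px 309 170
right px 445 208
15.375
0 [309.2 175.7] [444.2 213.9] [412.4 213.1]
0.045 [308.8 171.8] [444.9 209.9] [412.4 210.5]
0.06 [308.6 170.5] [445.1 208.5] [412.4 209.6]
0.09 [308.2 168. ] [445.5 206. ] [412.4 207.9]
button [412.9122807  210.56140351] bar [361.49416342 192.07782101]
top px 309 170
right px 445 208
16.425
s1.png
s10_153.png
s10_163.png
s2.png
s3.png
s4.png
s5.png
s6.png
s7.png
s8.png
s9.png
scene0.png
t2.png
t5.png
t9.png
top0.png
z153.png
z164.png
```

```bash
python3 - <<'E'
from h import *
im=cv2.imread('pics/scene0.png')[:,:,::-1]; g=cv2.inRange(im,(170,170,160),(255,255,255)); n,l,st,ce=cv2.connectedComponentsWithStats(g); i=l[240,320]
ys,xs=np.where(l==i); k=ys.argmin(); print('before top px',xs[k],ys[k]); k=xs.argmax(); print('right px',xs[k],ys[k])
im2=cv2.imread('pics/s10_163.png')[:,:,::-1]
d=np.abs(im.astype(int)-im2).max(2)
for nm,(x0,y0,x1,y1) in dict(bottles=(438,255,490,335),plate=(218,210,250,245)).items(): print(nm,(d[y0:y1,x0:x1]>40).sum())
c=cap('top','t11.png')
E
```

```text
before top px 309 178
right px 444 216
bottles 0
plate 0
```

View pics/z164.png

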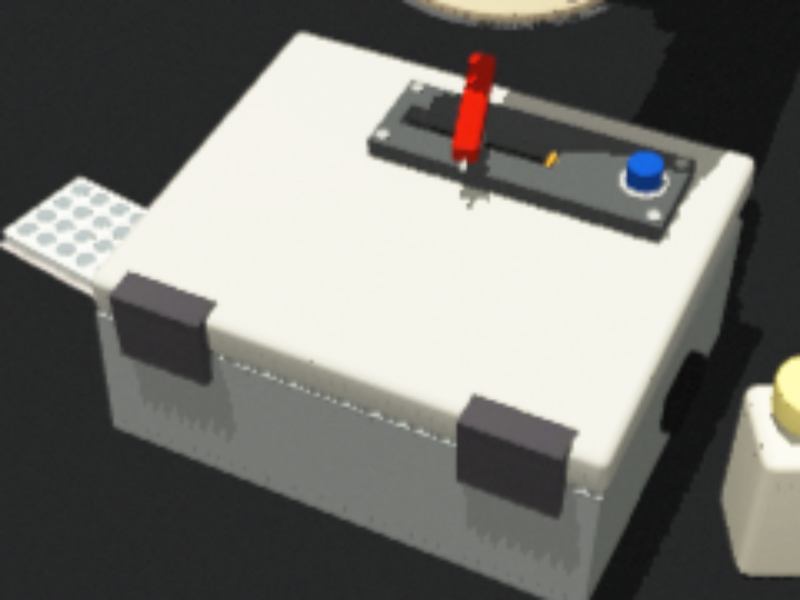

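View pics/t11.png

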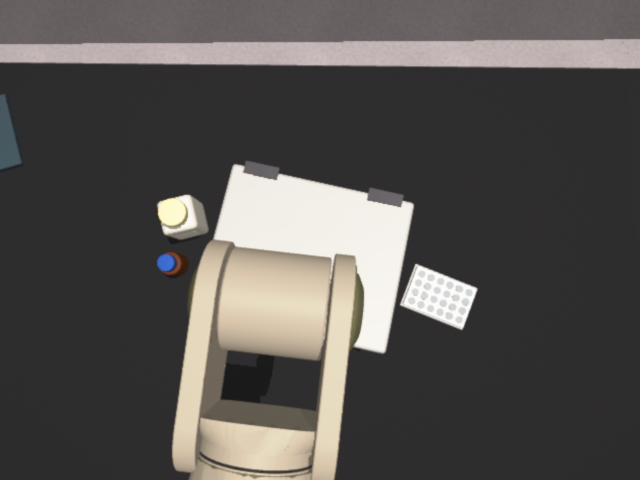

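The lid corners rose 8 px (the model gives 7.7 px for 0.09 rad). The bottles at (173,213) and (167,263) and the plate at (440,297) are unchanged. One last check on the handle's height, then I hand in.

```bash
cat > fin.py <<'E'
from h import *
c=vision.capture('scene')
hinge=np.array([553.5,53.6,0])+CX*130+np.array([0,0,100])
def rot(p,a):
    d=p-hinge; u=d@CX; v=d[2]; return p+CX*(u*np.cos(a)+v*np.sin(a)-u)+np.array([0,0,-u*np.sin(a)+v*np.cos(a)-v])
ce,a,cn=blob(c['image'],'red',(330,165,395,225)); print('bar',ce,cn.min(0),cn.max(0))
for r in (0,12,24):
  for th in (1.0,1.28):
    L=CY*np.cos(th)+CX*np.sin(th); W=np.array([L[1],-L[0],0])
    pts=np.array([proj(c,rot(np.array([490.8,66.7,141+r])+s*45*L+w*8*W+np.array([0,0,h]),.09)) for s in(-1,1) for w in(-1,1) for h in(-7,7)])
    print(r,th,pts.min(0).round(1),pts.max(0).round(1))
E
python3 fin.py
```

```text
bar [361.51737452 192.13127413] [356. 176.] [368. 208.]
0 1.0 [353.9 183.6] [368.3 217.8]
0 1.28 [354.  183.6] [367.3 217.8]
12 1.0 [353.9 179.1] [368.5 213.4]
12 1.28 [354.  179.1] [367.4 213.4]
24 1.0 [353.9 174.6] [368.6 209. ]
24 1.28 [354.  174.6] [367.5 208.9]
```

```bash
python3 -c "
from rig import workorder,ctrl
print(workorder.finish_job(), ctrl.sense()['time_s'])"
```

```text
the job is handed in; nothing more can be done
the job is handed in; nothing more can be done
```

I unlatched the case and handed the job in after about 16.5 s of robot time; no verdict came back.

**What I did:** I pressed the button in steps of 1 mm, then 0.5 mm, until the handle popped up; the highest force I read was about 6.7 N. I then gripped the raised bar, turned it about 1.28 rad clockwise, let go and backed off upwards.

**Last checks:**
- **Lid:** its front corners rose 8 px, against 7.7 px predicted for 0.09 rad. Two pictures 1 s apart matched, so it is at rest.
- **Handle:** its outline fits a rise of about 24 mm (lower edge to within 1 px, upper edge 1–2 px low). That outline check cannot tell 1.0 rad from 1.28 rad, so the turn rests on the jaws' own angle and on the latch coming free.
- **Button:** it looks free in the picture.
- **Bottles and plate:** no visible change from the start picture in the scene view, and they are in the same places in the top view.
- **Gripper:** it is open and well above the case, with wrist force near zero.

The first grip was about 1 mm off centre, which put a side load of about 7 N on the bar. My attempt to correct it did not remove the load, but the load stayed small.

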